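Unload a moulded seal ring from a clamshell fixture

TASK

Take the red grip on the clamshell fixture and swing its lid up and over, past vertical, until it stays open by itself. Then lift the orange seal ring off its spigot and set it down gently, flat in the middle of the blue tray (not the white one); leave the lid open.

Things in the scene. Friction and masses are not known exactly. Their poses are not given: they have to be found in the camera images.
- lid_grip (a point): Centre of the lid's red grip: a round bar, 20 mm diameter, 24 mm long, pinched on its ends (fingers close along the point's y); it can turn between the fingers, so the tool may stay vertical. 28 mm out from the lid's front wall on a 12 mm wide neck, 40 mm above the worktop when shut. The point turns with the lid; shut (as it starts), z is up, x points level to the hinge, on the side away from the robot.
- lid (a joint): Lid angle, rad: 0 shut, 1.57 a quarter turn up, 2.0 at its stop, leaning back. Hinge line along the grip's y, 147 mm along the grip's x and 16 mm below it (-z). Lid: grey shell 110x110x46 mm with clear window, 0.2 kg. Damped, nearly free hinge: let go below about 1.2 it falls shut, above about 1.4 it sinks onto the stop and stays. The bolted base plate (top 12 mm up) has no side walls.
- seal_ring: Rigid orange ring, 56 mm outside, 32 mm inside, 28 mm high, about 0.09 kg; origin at the centre of its underside. It sits under the lid, 83 mm from the grip towards the hinge, underside 20 mm above the worktop on a 54 mm shoulder, over a 27 mm spigot that rises 8 mm into it. Grasp across its outside from above, fingers closing parallel to the hinge.
- blue_tray: Round blue tray, fixed, 140 mm across, rim 8 mm high, floor 3 mm above the worktop and about 130 mm across; origin at the centre of its underside. A white tray of the same shape stands on the other side of the fixture; which is on which side varies.
Mind the look-alikes: they are no part of the job. Several things look just like the blue_tray: the one meant starts nearest to the robot's base.

How it is judged:
By the outcome, as a careful person would: the job done as asked, in the order asked, and still so for the second after the job is handed in, with the robot touching nothing.
It also fails if it takes over 53 s, if anything falls off the work surface, if the arm or the gripper's body presses on something with over 40 N, if the wrist force passes 120 N, or if a joint passes its speed limit or range.

ROBOT

A 6-joint arm with a two-finger parallel gripper is mounted at the origin on a cart in front of the work surface, level with it; the furniture and walls round the work are solid. World frame = base frame: x ahead of the robot, y to its left, z up, the work surface at z = 0. Lengths are in m, angles in rad, forces in N, time in s.
With the tool pointing down it reaches from about 0.35 to 0.85 m from the base axis. Payload 8.1 kg.
Tool frame: the origin (TCP) lies on the centre line of the jaws, within the pads' length; the fingertips stand robot.tips_ahead ahead of it and the grasp point (between the pads) lies 8 mm behind it (robot.tips_ahead is the distance from the TCP to the fingertips, in m); z points along the fingers, y is the direction in which the jaws open and shut (so a half turn about z gives the same grasp; the last joint's range is limited). The gripper opens to 93 mm and grips with 3 to 60 N. Pads are 15 mm wide; open, the fingers measure 128 mm over their backs; the gripper's body (75 mm by 188 mm) begins 65 mm behind the grasp point.
Start: joints at [-1.268, 0.13, 1.488, -0, 1.523, -0.085], TCP at [0.227, -0.555, 0.206] pointing down, gripper open.
Joint ranges: [-2.96, 2.96], [-0.89, 2.26], [0.02, 2.5], [-1.34, 4.48], [0, 2.73], [-2.66, 2.66]. Speed limits (rad/s): [2.39, 2.39, 2.79, 3.14, 3.14, 3.14].

INTERFACE

Orientations are given as a rotation vector (axis times angle).
In Python, from plant import monitor, eyes, job, robot gives the robot as it stands.
- The arm moves only by the tool servo_tool, never from a script. Its argument "plan" is a list that holds one entry, the list of rows, each a list of 7 numbers: the closure, from -1 (fully open) to 1 (shut), so that 0 is half open, then the shift along the world's x, y, z in mm, then the turn, a rotation vector about the world's x, y, z in rad. In form: [[[hand, dx, dy, dz, ax, ay, az], ...]]. A call has 1 to 12 rows; each row shifts and turns the commanded pose from where the row before left it; what a row does not reach is not made up. A row lasts 1/10 s, in which the tool goes at most 50 mm and 8.59 degrees, less where a joint would pass 70% of its speed; a pose out of reach is approached as far as the arm can. A call with a gripper value outside its range is refused whole. The fingers move at their own pace and stop on an object; "force" is the grip in N (left out, the last holds). Time passes only in rows, so rows that do not move let the fingers close. It gives the time, the measured TCP pose, the force and the opening at its end, in the units of the state.
- monitor.read_state(): the state, without advancing time (a new reading comes with each control period).
- eyes.read_camera(name): name is "scene" or "top" or "wrist"; returns the picture (384x512x3 uint8, red, green, blue); there is no depth.
- eyes.camera_info(name): a dict with "mtx" (3x3 intrinsics, pixels), "R" (3x3) and "t" (3): a world point X has camera coordinates R X + t. Camera axes: x right, y down, z forward; pixel columns grow to the right and rows downward; lengths in m; the calibration is good to about 2 mm. A picture is of the moment at which its call begins: read the wrist's pose just before it. camera_info takes no time and is no camera call; for the wrist camera it gives the pose at the moment of the call.
- job.close_job(): hands the job in, once; it reports no verdict.
The state is a dict: "t": time; "q": joint angles; "dq": joint speeds; "joint_torque": joint torques, N m; "tool_pos": TCP position; "orientation": TCP orientation; "force": force on the tool from outside, world axes, zero at the start; "wrist_torque": the same for the moment, N m; "opening": finger opening in m.
Only numpy, scipy, OpenCV 4.12 (cv2) and the standard library are available. Lean on these libraries where they do the work, as an engineer would, in place of code of your own. Each camera call takes 0.05 s, during which the arm holds its last target. There are 200 camera calls.

## Working session

There is one attempt and no reset: what is moved stays moved. The work goes in short steps, Python scripts to look and compute and a tool call to move; the robot and the scene stay as the last step left them, time stands still between calls to the robot, and variables do not carry over. Pictures are saved under pics/ and viewed, about 8 in all and at most 12, crops included, and the job is handed in when it is done.

Besides the shell and the picture viewer there is one more tool, called by a JSON object that holds its "name" and its "arguments", one argument or row to a line. servo_tool: Moves the arm, as the interface text tells. Its arguments: {"type":"object","properties":{"plan":{"type":"array"},"force":{"type":"number"}},"required":["plan"]}

```bash
mkdir -p pics; cat > h.py <<'E'
import numpy as np,cv2
from plant import monitor,eyes,job,robot
def snap(n,f):
    i=eyes.camera_info(n); im=eyes.read_camera(n); cv2.imwrite('pics/'+f,im[:,:,::-1]); return im,i
def ray(i,u,v):
    d=i['R'].T@np.linalg.solve(i['mtx'],[u,v,1.]); return -i['R'].T@i['t'],d
def onz(i,u,v,z):
    c,d=ray(i,u,v); return c+d*(z-c[2])/d[2]
def proj(i,X):
    p=i['mtx']@(i['R']@np.array(X)+i['t']); return p[:2]/p[2]
def blobs(m,amin=40):
    n,l,s,c=cv2.connectedComponentsWithStats(m.astype(np.uint8)); return [(s[k].tolist(),c[k].round(1).tolist()) for k in range(1,n) if s[k][4]>=amin]
E
python3 - <<'E'
from h import *
print(robot.tips_ahead, monitor.read_state())
a,ia=snap('top','top.png'); b,ib=snap('scene','scene.png')
cv2.imwrite('pics/both.png',cv2.resize(np.hstack([a,b])[:,:,::-1],(800,300)))
for n,im,i in(('top',a,ia),('scene',b,ib)):
    print(n,'cam',(-i['R'].T@i['t']).round(3))
    h=cv2.cvtColor(im,cv2.COLOR_RGB2HSV);H,S,V=[h[:,:,k].astype(int) for k in range(3)]
    for c,m in(('red',((H<6)|(H>172))&(S>130)&(V>60)),('orange',(H>=6)&(H<20)&(S>130)&(V>90)),('blue',(H>95)&(H<125)&(S>110)&(V>50))):
        for s,q in blobs(m): print(c,s,q,onz(i,*q,.04 if c=='red' else .008).round(3))
E
```

```text
0.011 {'t': 0.0, 'q': array([-1.26838305e+00,  1.31166854e-01,  1.48926062e+00,  4.08479591e-06,
        1.52304029e+00, -8.53867652e-02]), 'dq': array([-4.58957282e-05,  4.38765081e-04, -3.66587344e-04,  1.73744259e-03,
        1.39747398e-03, -4.80900142e-04]), 'joint_torque': array([-3.54731119e-04, -5.59834456e+01, -4.91773760e+01,  7.67861959e-02,
        3.48541257e-02, -1.39180506e-04]), 'tool_pos': array([ 0.2267409 , -0.55485612,  0.20499435]), 'orientation': array([-3.08089035e+00, -6.04985378e-01,  3.12432737e-04]), 'force': array([0.73682791, 0.25834202, 0.11284848]), 'wrist_torque': array([ 0.03484906,  0.00241846, -0.00972357]), 'opening': 0.09323829780831563}
top cam [0.417 0.02  1.467]
red [120, 154, 23, 8, 89] [131.4, 157.1] [0.644 0.386 0.04 ]
red [271, 222, 10, 14, 98] [275.6, 229.7] [ 0.437 -0.034  0.04 ]
orange [502, 25, 8, 22, 62] [504.3, 34.9] [ 1.038 -0.732  0.008]
orange [477, 165, 18, 9, 92] [486.2, 168.3] [ 0.626 -0.664  0.008]
orange [422, 171, 21, 106, 459] [431.9, 218.5] [ 0.474 -0.498  0.008]
orange [494, 178, 5, 21, 41] [495.9, 187.3] [ 0.569 -0.691  0.008]
blue [193, 145, 48, 48, 1790] [216.6, 168.7] [0.616 0.141 0.008]
blue [336, 201, 48, 48, 1839] [359.4, 224.7] [ 0.454 -0.283  0.008]
blue [123, 217, 9, 15, 78] [127.1, 224.0] [0.45  0.401 0.008]
scene cam [-0.067  0.643  0.568]
red [280, 189, 15, 11, 103] [286.8, 193.4] [ 0.44  -0.039  0.04 ]
red [96, 226, 16, 11, 84] [103.2, 231.0] [0.649 0.369 0.04 ]
blue [310, 159, 47, 24, 848] [332.7, 170.4] [ 0.449 -0.281  0.008]
blue [166, 192, 54, 32, 1317] [192.4, 207.5] [0.611 0.142 0.008]
blue [139, 284, 13, 18, 125] [144.0, 291.9] [0.452 0.397 0.008]
```

View pics/top.png

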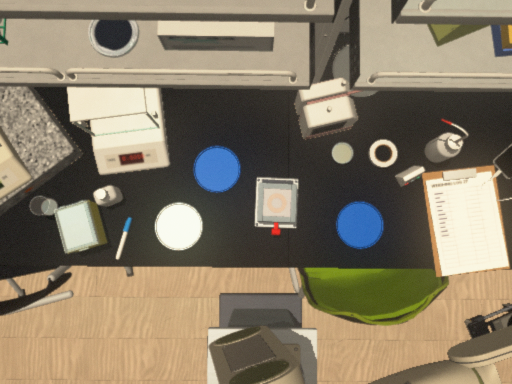

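View pics/scene.png

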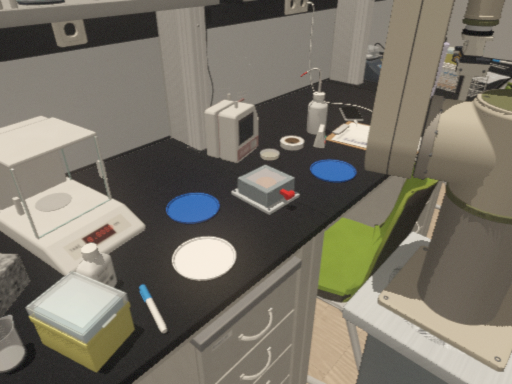

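Candidates:
- **Grip:** red at top px (276,230). The other red, (131,157), is the balance display.
- **Blue tray:** (359,225), 0.53 m from the base, or (217,169), 0.63 m away. I choose (359,225): it is nearer, and the white tray (179,226) is across the fixture from it.
- **Not trays:** (127,224) is a pen cap, and (382,153) is a white ring/dish.

I'll check these in one close crop and get the fixture's yaw from it.

```bash
python3 - <<'E'
from h import *
a=cv2.imread('pics/top.png'); i=eyes.camera_info('top')
cv2.imwrite('pics/crop.png',cv2.resize(a[160:260,240:400],(800,500),interpolation=cv2.INTER_CUBIC))
g=cv2.cvtColor(a,cv2.COLOR_BGR2GRAY)[165:240,245:310]
m=(g>70).astype(np.uint8); n,l,s,c=cv2.connectedComponentsWithStats(m); k=1+s[1:,4].argmax()
p=np.argwhere(l==k)[:,::-1]+[245,165]
W=np.array([onz(i,u,v,.012)[:2] for u,v in p])
print(s[k],cv2.minAreaRect((W*1000).astype(np.float32)))
h=cv2.cvtColor(a,cv2.COLOR_BGR2HSV);H,S,V=[h[:,:,k].astype(int) for k in range(3)]
m=((H<6)|(H>172))&(S>90)&(V>60);m[:215]=0;m[:,:240]=0;m[:,300:]=0
p=np.argwhere(m)[:,::-1];W=np.array([onz(i,u,v,.045)[:2] for u,v in p])*1000
print(len(p),cv2.minAreaRect(W.astype(np.float32)))
E
```

```text
[   9   12   45   58 2253] ((508.8691101074219, -35.43989562988281), (128.16885375976562, 169.20721435546875), 87.72103881835938)
104 ((440.2619323730469, -33.849483489990234), (37.21866989135742, 25.817089080810547), 0.40679702162742615)
```

View pics/crop.png

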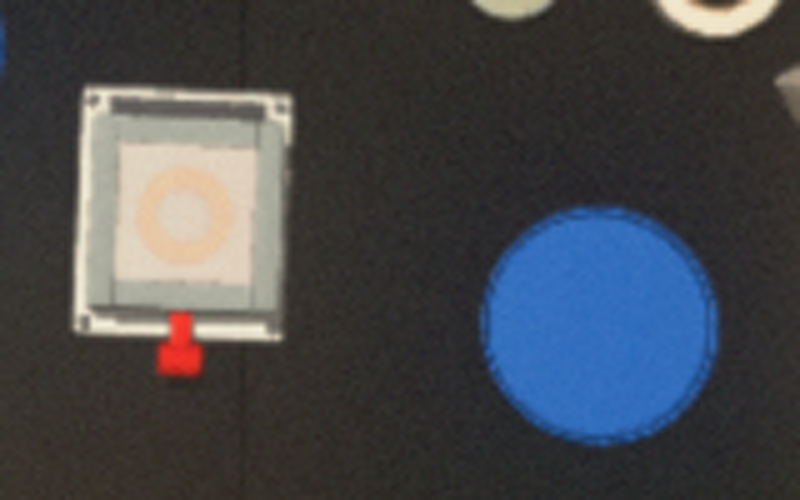

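{"name": "servo_tool", "arguments": {
  "plan": [
    [[-1,16,42,0,0,0,-0.032],[-1,16,42,0,0,0,-0.032],[-1,16,42,0,0,0,-0.032],[-1,16,42,0,0,0,-0.032],[-1,16,42,0,0,0,-0.032],[-1,16,42,0,0,0,-0.032],[-1,16,42,0,0,0,-0.032],[-1,16,42,0,0,0,-0.032],[-1,16,42,0,0,0,-0.032],[-1,16,42,0,0,0,-0.032],[-1,16,42,0,0,0,-0.032],[-1,16,42,0,0,0,-0.032]]
  ],
  "force": 30
}}

```text
t: 1.3
tool_pos: [0.419, -0.0496, 0.2059]
orientation: [3.142, 0.004, 0.0]
force: [0.9, 0.9, 0.7]
opening: 0.093
```

The crop shows the fixture with the grip at px (276,231), the orange ring under the window at (276.6,203), and the chosen blue tray at (359.6,225). Fixture yaw is about -0.04 rad. Next I refine from the wrist camera.

```bash
python3 - <<'E'
from h import *
im,i=snap('wrist','w1.png'); t,it=snap('top','t2.png')
print((-i['R'].T@i['t']).round(3),monitor.read_state()['tool_pos'])
h=cv2.cvtColor(im,cv2.COLOR_RGB2HSV);H,S,V=[h[:,:,k].astype(int) for k in range(3)]
m=((H<6)|(H>172))&(S>130)&(V>60)
for s,q in blobs(m): 
    print(s,q,onz(i,*q,.04))
p=np.argwhere(m)[:,::-1]
if len(p):
    W=np.array([onz(i,u,v,.045)[:2] for u,v in p[::5]])*1000; print(cv2.minAreaRect(W.astype(np.float32)),W.min(0),W.max(0))
E
```

```text
[ 0.486 -0.05   0.385] [ 0.41972239 -0.04668363  0.20577587]
[226, 145, 28, 31, 563] [240.0, 163.0] [ 0.4379959  -0.02982675  0.04      ]
((439.7732849121094, -32.259727478027344), (34.529296875, 34.259925842285156), 66.49297332763672) [423.59155714 -46.26182298] [460.77744745 -12.55098447]
```

View pics/w1.png

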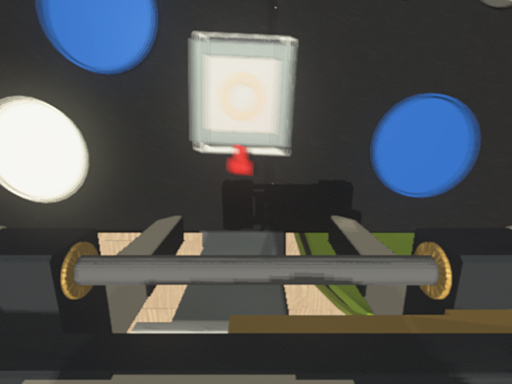

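{"name": "servo_tool", "arguments": {
  "plan": [
    [[-1,14,15,0,0,0,-0.04],[-1,0,0,-40,0,0,0],[-1,0,0,-40,0,0,0],[-1,0,0,-40,0,0,0],[-1,0,0,-30,0,0,0],[-1,0,0,-10,0,0,0],[-1,0,0,0,0,0,0],[-1,0,0,0,0,0,0]]
  ],
  "force": 20
}}

```text
t: 2.2
tool_pos: [0.4339, -0.037, 0.0475]
orientation: [3.141, -0.057, 0.002]
force: [-0.1, 0.5, 0.2]
opening: 0.0927
```

```bash
python3 - <<'E'
from h import *
s=monitor.read_state(); print(s['tool_pos'],s['orientation'])
im,i=snap('wrist','w2.png'); b,ib=snap('scene','s2.png')
cv2.imwrite('pics/c2.png',np.hstack([im[80:330,100:420],cv2.resize(b[120:250,200:370],(480,250))])[:,:,::-1])
E
```

```text
[ 0.43385298 -0.03697656  0.04748514] [ 3.14070066e+00 -5.72284909e-02  2.43921962e-03]
```

View pics/c2.png

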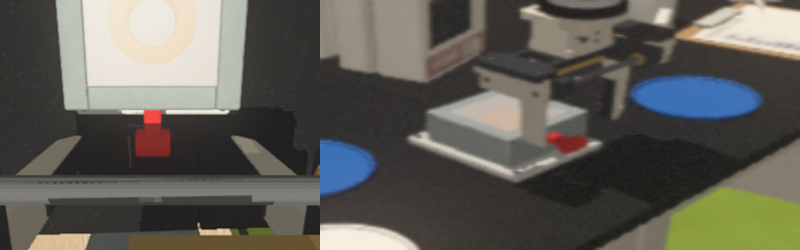

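The grip sits between the open fingers, about 5 px left of (+y from) their centre. Correct by 5 mm, lower, then close.

{"name": "servo_tool", "arguments": {
  "plan": [
    [[-1,0,5,-7,0,0,0],[-1,0,0,-7,0,0,0],[-1,0,0,0,0,0,0],[1,0,0,0,0,0,0],[1,0,0,0,0,0,0],[1,0,0,0,0,0,0],[1,0,0,0,0,0,0],[1,0,0,0,0,0,0],[1,0,0,0,0,0,0],[1,0,0,0,0,0,0]]
  ],
  "force": 20
}}

```text
t: 3.3
tool_pos: [0.4329, -0.0315, 0.0321]
orientation: [-3.141, 0.057, -0.0]
force: [0.9, -1.2, -0.2]
opening: 0.0417
```

{"name": "servo_tool", "arguments": {
  "plan": [
    [[1,0,0,0,0,0,0],[1,0,0,0,0,0,0],[1,0,0,0,0,0,0],[1,0,0,0,0,0,0],[1,0,0,0,0,0,0]]
  ]
}}

```text
t: 3.8
tool_pos: [0.4329, -0.0343, 0.0322]
orientation: [3.136, -0.057, -0.0]
force: [-1.3, -15.0, -0.1]
opening: 0.0237
```

```bash
python3 - <<'E'
from h import *
s=monitor.read_state(); print(s['t'],s['opening'],s['force'],s['tool_pos'])
y=-.038; e=np.array([np.cos(y),np.sin(y)])
P=lambda th:np.array([*( e*(147-147*np.cos(th)+16*np.sin(th))), 147*np.sin(th)+16*np.cos(th)-16])
th=np.linspace(0,1.7,24)
d=np.diff([P(t) for t in th],axis=0)
for r in d: print(r.round(1).tolist())
print(P(1.7))
E
```

```text
3.8 0.02370022481802282 [ -1.34754348 -14.95553314  -0.06012785] [ 0.43285198 -0.03434791  0.03217305]
[1.6, -0.1, 10.8]
[2.4, -0.1, 10.7]
[3.2, -0.1, 10.5]
[3.9, -0.1, 10.2]
[4.7, -0.2, 9.9]
[5.4, -0.2, 9.5]
[6.1, -0.2, 9.1]
[6.7, -0.3, 8.6]
[7.3, -0.3, 8.1]
[7.9, -0.3, 7.5]
[8.4, -0.3, 6.9]
[8.9, -0.3, 6.3]
[9.4, -0.4, 5.6]
[9.8, -0.4, 4.9]
[10.1, -0.4, 4.2]
[10.4, -0.4, 3.4]
[10.6, -0.4, 2.6]
[10.8, -0.4, 1.8]
[10.9, -0.4, 1.0]
[10.9, -0.4, 0.2]
[10.9, -0.4, -0.6]
[10.8, -0.4, -1.4]
[10.7, -0.4, -2.2]
[181.67552893  -6.90699499 127.71321523]
```

{"name": "servo_tool", "arguments": {
  "plan": [
    [[1,0,-3,0,0,0,0],[1,2,0,11,0,0,0],[1,2,0,11,0,0,0],[1,3,0,10,0,0,0],[1,4,0,10,0,0,0],[1,5,-1,10,0,0,0],[1,5,0,9,0,0,0],[1,6,0,9,0,0,0]]
  ]
}}

```text
t: 4.6
tool_pos: [0.4606, -0.0355, 0.1028]
orientation: [3.141, -0.057, 0.001]
force: [6.4, -2.6, -7.3]
opening: 0.0236
```

{"name": "servo_tool", "arguments": {
  "plan": [
    [[1,7,0,9,0,0,0],[1,7,0,8,0,0,0],[1,8,-1,8,0,0,0],[1,8,0,7,0,0,0],[1,9,0,6,0,0,0],[1,9,-1,6,0,0,0],[1,10,0,5,0,0,0],[1,10,0,4,0,0,0]]
  ]
}}

```text
t: 5.4
tool_pos: [0.5274, -0.0378, 0.1546]
orientation: [3.14, -0.057, -0.004]
force: [1.1, -4.5, -6.1]
opening: 0.0236
```

{"name": "servo_tool", "arguments": {
  "plan": [
    [[1,11,-1,3,0,0,0],[1,11,0,3,0,0,0],[1,11,-1,2,0,0,0],[1,11,0,1,0,0,0],[1,11,-1,0,0,0,0],[1,11,0,-1,0,0,0],[1,11,-1,-1,0,0,0],[1,11,0,-2,0,0,0],[1,0,0,0,0,0,0]]
  ]
}}

```text
t: 6.3
tool_pos: [0.6168, -0.0411, 0.1606]
orientation: [-3.141, 0.056, -0.0]
force: [0.3, 1.1, 4.4]
opening: 0.023
```

{"name": "servo_tool", "arguments": {
  "plan": [
    [[0,0,0,0,0,0,0],[-0.3,0,0,0,0,0,0],[-0.3,0,0,0,0,0,0],[-0.3,0,0,0,0,0,0],[-0.3,0,0,20,0,0,0],[-0.3,0,0,40,0,0,0],[-0.3,-40,0,30,0,0,0],[-1,-45,0,0,0,0,0],[-1,-45,0,0,0,0,0],[-1,-45,0,0,0,0,0],[-1,0,0,0,0,0,0],[-1,0,0,0,0,0,0]]
  ]
}}

```text
t: 7.5
tool_pos: [0.4405, -0.0415, 0.2506]
orientation: [3.141, -0.058, 0.003]
force: [-0.4, 1.5, -0.1]
opening: 0.0918
```

```bash
cat > k.py <<'E'
from h import *
import sys
tag=sys.argv[1]
s=monitor.read_state(); print(s['t'],s['tool_pos'],s['orientation'],s['opening'])
im,i=snap('wrist',tag+'w.png'); b,ib=snap('scene',tag+'s.png'); t,it=snap('top',tag+'t.png')
cv2.imwrite('pics/%s.png'%tag,np.hstack([cv2.resize(im,(480,360)),cv2.resize(b[100:260,180:360],(320,360))])[:,:,::-1])
for n,im,i in(('wrist',im,i),('top',t,it),('scene',b,ib)):
    h=cv2.cvtColor(im,cv2.COLOR_RGB2HSV);H,S,V=[h[:,:,k].astype(int) for k in range(3)]
    m=(H>=6)&(H<22)&(S>140)&(V>110)
    for st,q in blobs(m,60):
        P=onz(i,*q,.048)
        if .35<P[0]<.65 and abs(P[1])<.45:
            pts=np.argwhere(m)[:,::-1]; w=np.array([onz(i,u,v,.048)[:2] for u,v in pts if st[0]<=u<st[0]+st[2] and st[1]<=v<st[1]+st[3]])*1000
            print(n,st,q,P.round(4),'bbox mm',w.min(0).round(),w.max(0).round(),cv2.minEnclosingCircle(w.astype(np.float32)))
E
python3 k.py r1
```

```text
7.5 [ 0.44051241 -0.04151379  0.2506063 ] [ 3.1406559  -0.05761821  0.00335546] 0.09181006435592393
wrist [231, 98, 41, 42, 859] [251.0, 117.9] [ 0.5158 -0.038   0.048 ] bbox mm [488. -65.] [541. -11.] ((515.0911254882812, -37.8454704284668), 27.24050521850586)
scene [256, 176, 21, 19, 326] [265.7, 184.7] [ 0.5014 -0.0253  0.048 ] bbox mm [462. -69.] [543.  18.] ((500.25274658203125, -26.932048797607422), 48.52716827392578)
```

View pics/r1.png

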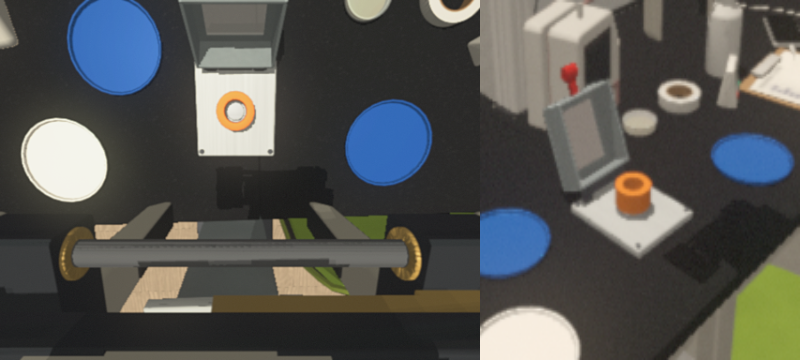

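The lid stays open, leaning back on its stop. The ring is at (0.515,-0.038), which matches the 83 mm prediction from the grip. Going to it.

{"name": "servo_tool", "arguments": {
  "plan": [
    [[-1,38,2,-20,0,0,0],[-1,37,2,-30,0,0,0],[-1,0,0,-45,0,0,0],[-1,0,0,-45,0,0,0],[-1,0,0,-35,0,0,0],[-1,0,0,-10,0,0,0],[-1,0,0,0,0,0,0],[-1,0,0,0,0,0,0]]
  ],
  "force": 15
}}

```text
t: 8.45
tool_pos: [0.5176, -0.0377, 0.0668]
orientation: [3.141, -0.057, 0.003]
force: [0.4, 0.3, 0.8]
opening: 0.093
```

```bash
python3 k.py r2
```

```text
8.45 [ 0.5175678  -0.03765728  0.06681309] [ 3.14077853 -0.05667247  0.00329872] 0.09299515140300268
wrist [220, 177, 72, 74, 2712] [255.9, 219.0] [ 0.5142 -0.0379  0.048 ] bbox mm [489. -65.] [547. -11.] ((517.6963500976562, -37.34025955200195), 29.18613052368164)
wrist [426, 245, 26, 54, 281] [440.4, 275.8] [ 0.461  -0.1837  0.048 ] bbox mm [ 441. -193.] [ 488. -171.] ((463.90826416015625, -180.03306579589844), 24.743484497070312)
wrist [62, 278, 11, 20, 71] [66.4, 289.2] [0.4597 0.118  0.048 ] bbox mm [452. 115.] [470. 121.] ((461.12603759765625, 117.62782287597656), 8.944595336914062)
scene [256, 176, 20, 19, 320] [265.6, 185.1] [ 0.5002 -0.0235  0.048 ] bbox mm [462. -65.] [543.  18.] ((501.7908630371094, -25.16627311706543), 48.315006256103516)
```

View pics/r2.png

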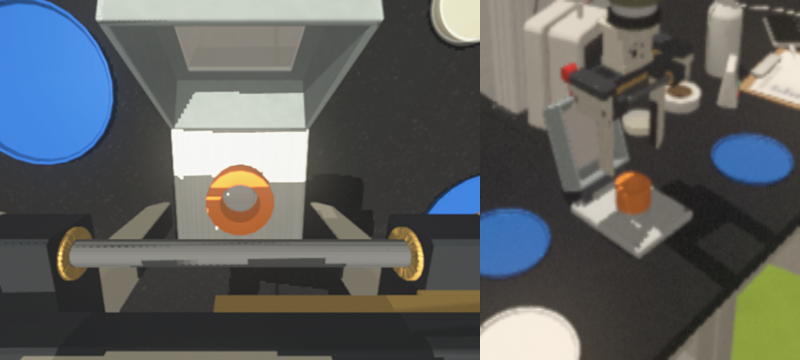

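The ring is centred between the fingers at (240,200) in the view. Descend 32 mm and close.

{"name": "servo_tool", "arguments": {
  "plan": [
    [[-1,-1,0,-16,0,0,0],[-1,0,0,-12,0,0,0],[-1,0,0,-4,0,0,0],[-1,0,0,0,0,0,0],[1,0,0,0,0,0,0],[1,0,0,0,0,0,0],[1,0,0,0,0,0,0],[1,0,0,0,0,0,0],[1,0,0,0,0,0,0],[1,0,0,0,0,0,0],[1,0,0,0,0,0,0],[1,0,0,0,0,0,0]]
  ],
  "force": 15
}}

```text
t: 9.8
tool_pos: [0.515, -0.0375, 0.0332]
orientation: [3.141, -0.057, 0.0]
force: [-1.2, -0.1, 1.3]
opening: 0.0543
```

{"name": "servo_tool", "arguments": {
  "plan": [
    [[1,0,0,0,0,0,0],[1,0,0,5,0,0,0],[1,0,0,10,0,0,0],[1,0,0,20,0,0,0],[1,0,0,35,0,0,0],[1,0,0,40,0,0,0],[1,0,0,20,0,0,0],[1,0,0,0,0,0,0]]
  ]
}}

```text
t: 10.6
tool_pos: [0.5176, -0.0379, 0.168]
orientation: [3.14, -0.057, 0.012]
force: [1.0, -0.2, -0.5]
opening: 0.0544
```

```bash
python3 k.py r3; python3 - <<'E'
from h import *
im=cv2.imread('pics/t2.png')
i=eyes.camera_info('top')
for f,n in(('pics/r3t.png','top'),('pics/r1s.png','scene'),('pics/r1w.png','x'),('pics/top.png','top')):
    if n=='x':continue
    i=eyes.camera_info(n); h=cv2.cvtColor(cv2.imread(f),cv2.COLOR_BGR2HSV);H,S,V=[h[:,:,k].astype(int) for k in range(3)]
    m=(H>95)&(H<130)&(S>90)&(V>40)
    cs,_=cv2.findContours(m.astype(np.uint8),cv2.RETR_EXTERNAL,cv2.CHAIN_APPROX_NONE)
    for c in cs:
        if cv2.contourArea(c)<600: continue
        w=np.array([onz(i,u,v,.008)[:2] for u,v in c[:,0]])*1000
        print(f,cv2.fitEllipse(w.astype(np.float32)),cv2.minEnclosingCircle(w.astype(np.float32)))
E
```

```text
10.6 [ 0.51759753 -0.03788823  0.16799278] [ 3.13987355 -0.05684505  0.01211556] 0.05442492979883346
wrist [213, 182, 86, 73, 4118] [255.7, 221.5] [ 0.4764 -0.0366  0.048 ] bbox mm [434. -85.] [523.  13.] ((470.55120849609375, -36.20735549926758), 52.80012130737305)
wrist [363, 245, 10, 25, 92] [367.0, 257.1] [ 0.4271 -0.167   0.048 ] bbox mm [ 411. -174.] [ 443. -161.] ((427.667724609375, -167.65625), 16.317007064819336)
pics/r3t.png ((454.6203308105469, -283.1588134765625), (140.1262969970703, 140.45343017578125), 90.79073333740234) ((454.6056823730469, -283.2777404785156), 71.69438171386719)
pics/r3t.png ((616.7301025390625, 140.9884033203125), (140.091796875, 141.27716064453125), 104.09236907958984) ((617.1720581054688, 140.67233276367188), 72.02608489990234)
pics/r1s.png ((614.5459594726562, 138.47828674316406), (139.880126953125, 146.00088500976562), 47.93194580078125) ((614.7875366210938, 139.10125732421875), 74.66219329833984)
pics/r1s.png ((451.54449462890625, -283.7158203125), (139.4734344482422, 148.803955078125), 30.924623489379883) ((451.8149719238281, -283.4124755859375), 76.73587036132812)
pics/top.png ((454.76220703125, -282.83868408203125), (140.49893188476562, 141.4027557373047), 132.0717010498047) ((454.5868225097656, -282.7033996582031), 72.06351470947266)
pics/top.png ((616.868896484375, 140.8238983154297), (140.4539031982422, 141.3028564453125), 94.1583023071289) ((617.2069702148438, 140.5194091796875), 72.02423858642578)
```

View pics/r3.png

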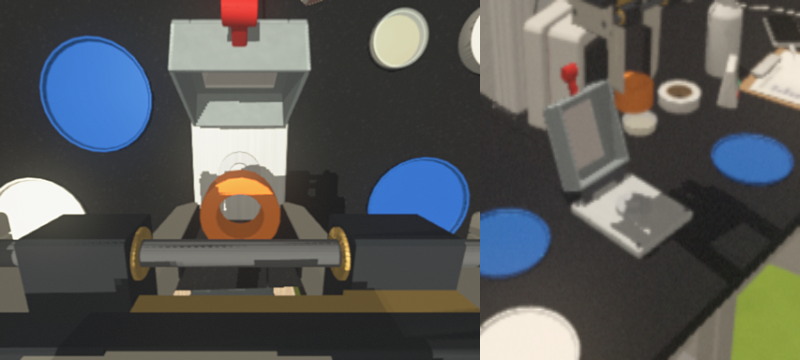

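Ring held. The tray centre is (0.454,-0.283) from two views, fitted at 140 mm across, which agrees with the given size. Carrying it over.

{"name": "servo_tool", "arguments": {
  "plan": [
    [[1,-3,-15,0,0,0,0],[1,-8,-30,0,0,0,0],[1,-8,-30,0,0,0,0],[1,-8,-30,0,0,0,0],[1,-8,-30,0,0,0,0],[1,-8,-30,0,0,0,0],[1,-8,-30,-20,0,0,0],[1,-8,-30,-30,0,0,0],[1,-4,-20,-30,0,0,0],[1,0,0,-20,0,0,0],[1,0,0,0,0,0,0],[1,0,0,0,0,0,0]]
  ]
}}

```text
t: 11.95
tool_pos: [0.4507, -0.2821, 0.062]
orientation: [-3.139, 0.057, 0.004]
force: [1.0, -0.4, -0.2]
opening: 0.0543
```

```bash
python3 k.py r4
```

```text
11.95 [ 0.45070667 -0.28205327  0.06202504] [-3.13938361  0.0572828   0.00370669] 0.05425940201890796
wrist [213, 182, 86, 73, 3401] [255.2, 226.0] [ 0.4435 -0.2816  0.048 ] bbox mm [ 420. -313.] [ 477. -250.] ((443.3605651855469, -281.81072998046875), 33.79157638549805)
wrist [362, 247, 11, 27, 60] [366.8, 257.5] [ 0.4147 -0.3663  0.048 ] bbox mm [ 401. -371.] [ 424. -362.] ((412.47607421875, -365.814697265625), 11.290411949157715)
scene [326, 146, 19, 15, 198] [336.4, 153.9] [ 0.4617 -0.3143  0.048 ] bbox mm [ 428. -368.] [ 499. -269.] ((469.09808349609375, -318.5882568359375), 52.998146057128906)
```

View pics/r4w.png

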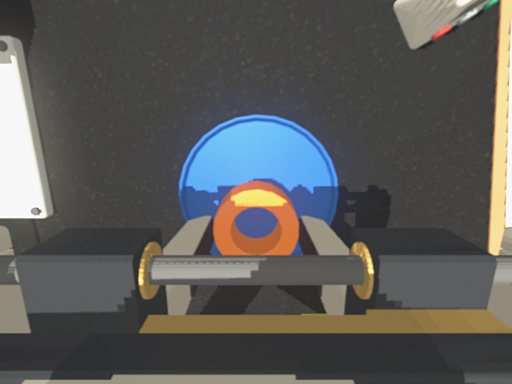

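The ring is held level over the blue tray, centred left to right (ring px 256, tray px 258). Lower it gently.

{"name": "servo_tool", "arguments": {
  "plan": [
    [[1,3,-1,-10,0,0,0],[1,0,0,-12,0,0,0],[1,0,0,-10,0,0,0],[1,0,0,-5,0,0,0],[1,0,0,-3,0,0,0],[1,0,0,-1,0,0,0],[1,0,0,-1,0,0,0],[1,0,0,0,0,0,0],[1,0,0,0,0,0,0]]
  ]
}}

```text
t: 13.0
tool_pos: [0.4552, -0.2836, 0.0214]
orientation: [3.141, -0.057, 0.001]
force: [-1.0, 0.4, -1.3]
opening: 0.0549
```

{"name": "servo_tool", "arguments": {
  "plan": [
    [[1,0,0,-2,0,0,0],[1,0,0,-1,0,0,0],[1,0,0,-1,0,0,0],[1,0,0,0,0,0,0],[1,0,0,0,0,0,0]]
  ]
}}

```text
t: 13.5
tool_pos: [0.4549, -0.2834, 0.017]
orientation: [-3.141, 0.057, 0.0]
force: [0.3, 0.4, -1.7]
opening: 0.0546
```

{"name": "servo_tool", "arguments": {
  "plan": [
    [[1,0,0,-0.5,0,0,0],[1,0,0,-0.5,0,0,0],[1,0,0,0,0,0,0],[1,0,0,0,0,0,0]]
  ]
}}

```text
t: 13.9
tool_pos: [0.455, -0.2835, 0.0162]
orientation: [3.141, -0.057, 0.0]
force: [-0.6, -0.0, 1.4]
opening: 0.0544
```

{"name": "servo_tool", "arguments": {
  "plan": [
    [[-0.15,0,0,0,0,0,0],[-0.2,0,0,0,0,0,0],[-0.25,0,0,0,0,0,0],[-0.3,0,0,0,0,0,0],[-0.45,0,0,0,0,0,0],[-0.45,0,0,0,0,0,0],[-0.45,0,0,0,0,0,0],[-0.45,0,0,0,0,0,0]]
  ]
}}

```text
t: 14.7
tool_pos: [0.4549, -0.2834, 0.016]
orientation: [-3.141, 0.057, -0.0]
force: [1.0, 0.0, -0.2]
opening: 0.0671
```

{"name": "servo_tool", "arguments": {
  "plan": [
    [[-0.45,0,0,4,0,0,0],[-0.45,0,0,10,0,0,0],[-0.45,0,0,20,0,0,0],[-0.45,0,0,40,0,0,0],[-0.45,0,0,40,0,0,0],[-0.45,0,0,40,0,0,0],[-0.45,-20,-40,0,0,0,0],[-0.45,-20,-40,0,0,0,0],[-0.45,-20,-40,0,0,0,0],[-0.45,-20,-40,0,0,0,0],[-0.45,0,0,0,0,0,0],[-0.45,0,0,0,0,0,0]]
  ]
}}

```text
t: 15.9
tool_pos: [0.3744, -0.4441, 0.1707]
orientation: [3.141, -0.061, 0.001]
force: [-0.4, -0.5, -0.0]
opening: 0.0675
```

```bash
python3 k.py r5; python3 - <<'E'
from h import *
im=cv2.imread('pics/r5t.png'); b=cv2.imread('pics/r5s.png'); w=cv2.imread('pics/r5w.png')
cv2.imwrite('pics/fin.png',np.hstack([cv2.resize(im[150:260,240:400],(400,275)),cv2.resize(b[120:230,230:390],(400,275))]))
i=eyes.camera_info('top'); h=cv2.cvtColor(im,cv2.COLOR_BGR2HSV);H,S,V=[h[:,:,k].astype(int) for k in range(3)]
m=(H>=5)&(H<22)&(S>110)&(V>90);m[:,:330]=0;m[:,395:]=0
print(blobs(m,20),[onz(i,*q,.031) for s,q in blobs(m,20)], onz(i,359.4,224.7,.008))
E
```

```text
15.9 [ 0.37436694 -0.44413243  0.17068957] [ 3.14093178e+00 -6.05689946e-02  6.78935373e-04] 0.06754364921555009
wrist [86, 92, 50, 50, 1331] [110.3, 116.2] [ 0.4551 -0.2931  0.048 ] bbox mm [ 429. -319.] [ 480. -267.] ((454.49908447265625, -293.156982421875), 26.42339324951172)
top [351, 215, 19, 19, 203] [360.2, 224.4] [ 0.4541 -0.2767  0.048 ] bbox mm [ 429. -302.] [ 481. -250.] ((454.3039855957031, -276.814453125), 27.36441421508789)
scene [325, 158, 17, 17, 241] [332.8, 166.0] [ 0.4265 -0.238   0.048 ] bbox mm [ 391. -287.] [ 463. -194.] ((424.923095703125, -242.00155639648438), 50.785552978515625)
[([351, 215, 20, 20, 216], [360.3, 224.3])] [array([ 0.45483506, -0.28057125,  0.031     ])] [ 0.45424426 -0.2827155   0.008     ]
```

View pics/fin.png

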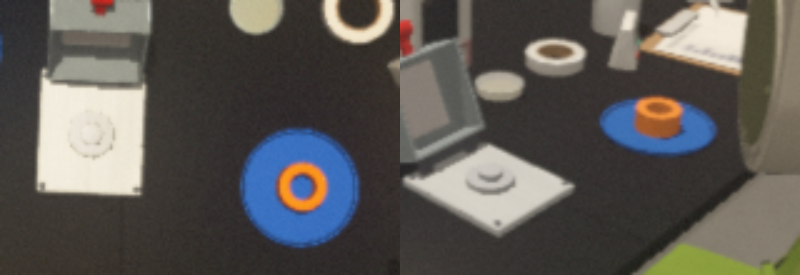

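The final view shows the ring flat in the middle of the blue tray (ring px (302,187), tray px (299,187)), the lid open and the spigot empty. Nothing is touched by the robot, so I hand it in.

```bash
python3 -c "
from plant import job; print(job.close_job())"
```

```text
the job is handed in; nothing more can be done
None
```

I swung the lid up to about 1.7 rad by its red grip and let go; it settled back and stays open by itself. Then I lifted the orange ring off its spigot, set it down in the blue tray nearest the robot, and handed the job in at about 16 s.

- **Last checks:** The final pictures show the ring lying flat about 2 mm from the tray's centre, the spigot empty and the lid open. The gripper was clear of everything.
- **Disagreements:** While gripping the ring, the fingers read 54.4 mm against its stated 56 mm, though it did not slip. Closing on the lid grip slightly off centre gave a brief 15 N sideways force, which I corrected. Position estimates from the different cameras differed by 2–4 mm.

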